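Make up a repair kit in the kitting tray

ROBOT

A 7-joint arm with a two-finger parallel gripper is mounted at the origin on the work surface. World frame = base frame: x ahead of the robot, y to its left, z up, the work surface at z = 0. Lengths are in m, angles in rad, forces in N, time in s.
With the tool pointing down it reaches from about 0.35 to 0.9 m from the base axis. Payload 8.1 kg.
Tool frame: the origin (TCP) lies at the centre of the arm's flange, where the gripper is bolted on; the fingertips stand 178 mm ahead of it and the grasp point (between the pads) lies 159 mm ahead of it; z points along the fingers, y is the direction in which the jaws open and shut (so a half turn about z gives the same grasp; the last joint's range is limited). The gripper opens to 92 mm and grips with 3 to 60 N. Pads are 19 mm wide; open, the fingers measure 130 mm over their backs; the gripper's body (75 mm by 190 mm) begins 47 mm behind the grasp point.
Start: joints at [-1.319, 0.434, 0.025, 1.573, -0.012, 1.134, -0.075], TCP at [0.217, 0.586, 0.405] pointing down, gripper open.
Joint ranges: [-2.62, 2.62], [-0.44, 2.09], [-1.27, 1.32], [0.08, 2.57], [-1.32, 4.46], [0.12, 2], [-2.74, 2.74]. Speed limits (rad/s): [2.22, 2.22, 3.01, 3.01, 3.14, 3.14, 3.14].

INTERFACE

Orientations are given as a rotation vector (axis times angle).
In Python, from cell import arm gives the robot as it stands. The module is installed in compiled form; this text tells all that it offers.
- The arm moves only by the tool move_arm, never from a script. Its argument "steps" is a list of rows, each a list of 4 numbers: the shift along the tool's x, y, z in mm, then the turn about the tool's z in rad. In form: [[x, y, z, twist], ...]. A call has 1 to 20 rows; each row is the pose to reach, as a shift and turn from the pose commanded when the call began, along the tool's axes at that moment; what a row does not reach only later rows make up. A row lasts 1/8 s, in which the tool goes at most 62.5 mm and 10.7 degrees, less where a joint would pass 70% of its speed; a pose out of reach is approached as far as the arm can. A call with a gripper value outside its range is refused whole. "grip" is the finger opening in mm, from 0 to 91.8, set as the call begins (left out, the last holds). The fingers move at their own pace and stop on an object; "grip_force" is the grip in N (left out, the last holds). Time passes only in rows, so rows that repeat a pose let the fingers close. It gives the time, the measured TCP pose, the force and the opening at its end, in the units of the state.
- arm.observe(): the state, without advancing time (a new reading comes with each control period).
- arm.get_image(name): name is "scene" or "top" or "wrist"; returns the picture (420x560x3 uint8, red, green, blue); there is no depth.
- arm.camera_info(name): a dict with "mtx" (3x3 intrinsics, pixels), "pose" (4x4, takes a point from camera to world coordinates); the wrist camera has in their place "T_tool_cam" (4x4, takes a point from camera to tool coordinates, whose origin is the TCP and whose axes are the flange's). Camera axes: x right, y down, z forward; pixel columns grow to the right and rows downward; lengths in m; the calibration is good to about 2 mm. The wrist camera is an equidistant fisheye: a pixel r from the principal point sees the ray r / f radians off the axis. A picture is of the moment at which its call begins: read the wrist's pose just before it. camera_info takes no time and is no camera call.
- arm.sign_off(): hands the job in, once; it reports no verdict.
The state is a dict: "clock": time; "joints": joint angles; "dq": joint speeds; "joint_efforts": joint torques, N m; "position": TCP position; "ee_rot": TCP orientation; "force": force on the tool from outside, world axes, zero at the start; "ft_torque": the same for the moment, N m; "width": opening from 0.0 (shut) to 1.0 (fully open).
Only numpy, scipy, OpenCV 4.12 (cv2) and the standard library are available. Lean on these libraries where they do the work, as an engineer would, in place of code of your own. Each camera call takes 0.05 s, during which the arm holds its last target.

TASK

Gather the repair kit into the grey kitting tray: stand the blue capacitor in the yellow pocket, the transformer in the white pocket and the heat sink in the red pocket, each upright and flat on the pocket's floor, and stack the loose green-lidded parts box squarely on the green-lidded box in the tray, with its four feet down in the recesses of that lid. The orange capacitor and the orange-lidded box belong to another job: leave them standing where they are.

Things in the scene. Friction and masses are not known exactly. Their poses are not given: they have to be found in the camera images.
- capacitor: large electrolytic capacitor with a BLUE sleeve and bare metal disc on top, a pale stripe down one side; standing cylinder, 35 mm diameter, 50 mm tall, about 0.08 kg. Origin: centre of its underside, z up. Loose on the bench.
- transformer: small transformer, standing: dark iron core 44 (x) x 20 (y) x 50 mm tall, yellow taped winding 28 (x) x 36 (y) mm round it from 12 to 42 mm height, black foot plate 44 x 40 x 6 mm; about 0.18 kg. Best taken by the two flat core ends, 44 mm apart along x. Origin: centre of its underside, z up. Loose on the bench.
- heatsink: bare aluminium finned heat sink, standing, 40 mm (x) by 30 mm (y) by 50 mm tall; upright fins whose tips are the two faces 30 mm apart along y; about 0.10 kg. Origin: centre of its underside, z up. Loose on the bench.
- green_box: small-parts box with GREEN lid, loose, about 0.14 kg; 80 (x) x 56 (y) x 43 mm high, grey body, flat sides, lid fixed on. Four tapered feet 6 mm high, 9 mm wide (6 at the tip), at x +-27.5, y +-15.5 mm; above them in the lid's top 16 mm square recesses 4 mm deep. Origin: centre, level with the feet's undersides; z up; half a turn looks the same.
- base_box: the lower box, GREEN lid: same shape, size, recesses and axes as the loose green-lidded box, fixed in the quarter of the kitting tray that has no liner. Origin: centre of the feet's undersides, 4 mm above the bench, lid top 43 mm above that. A box registered on it has its origin 39 mm above this origin; one riding on top of the lid 43 mm.
- pocket_yellow: YELLOW liner tray, fixed in one quarter of a grey kitting tray (216 mm square, walls 16 mm high, quarters' centres 52 mm off its centre). 96 mm square outside, 90 inside, 15 high, floor 3 mm thick. Origin: centre of its underside, 4 mm above the bench (inner floor 7 mm, wall tops 19 mm above the bench); x, y along its sides, z up. Its quarter changes.
- pocket_white: WHITE liner tray, fixed in one quarter of a grey kitting tray (216 mm square, walls 16 mm high, quarters' centres 52 mm off its centre). 96 mm square outside, 90 inside, 15 high, floor 3 mm thick. Origin: centre of its underside, 4 mm above the bench (inner floor 7 mm, wall tops 19 mm above the bench); x, y along its sides, z up. Its quarter changes.
- pocket_red: RED liner tray, fixed in one quarter of a grey kitting tray (216 mm square, walls 16 mm high, quarters' centres 52 mm off its centre). 96 mm square outside, 90 inside, 15 high, floor 3 mm thick. Origin: centre of its underside, 4 mm above the bench (inner floor 7 mm, wall tops 19 mm above the bench); x, y along its sides, z up. Its quarter changes.
- orange_capacitor: look-alike that does not belong to the kit: capacitor of the same size and build as the blue one but with an ORANGE sleeve; 35 mm diameter, 50 mm tall. Origin: centre of its underside. Loose on the bench.
- orange_box: look-alike that does not belong to the kit: loose small-parts box of the same shape as the green one (80 by 56 by 43 mm) but with an ORANGE lid. Origin: centre at the level of the feet's undersides.

How it is judged:
By the outcome, as a careful person would: the job done as asked, in the order asked, and still so for the second after the job is handed in, with the robot touching nothing.
It also fails if it takes over 112 s, if anything falls off the work surface, if the arm or the gripper's body presses on something with over 40 N, if the wrist force passes 120 N, or if a joint passes its speed limit or range.

## Working session

There is one attempt and no reset: what is moved stays moved. The work goes in short steps, Python scripts to look and compute and a tool call to move; the robot and the scene stay as the last step left them, time stands still between calls to the robot, and variables do not carry over. Pictures are saved under pics/ and viewed, and the job is handed in when it is done.

Besides the shell and the picture viewer there is one more tool, called as a command line: name --pt "numbers of a row" for each row, then --argument value for the rest. move_arm: Moves the arm, as the interface text tells. Its arguments: {"type":"object","properties":{"steps":{"type":"array"},"grip":{"type":"number"},"grip_force":{"type":"number"}},"required":["steps"]}

```bash
mkdir -p pics; ls
python3 - <<'E'
from cell import arm
import cv2,numpy as np
s=arm.observe()
for k,v in s.items(): print(k,np.round(v,4))
for n in ("scene","top","wrist"):
    im=arm.get_image(n); cv2.imwrite(f"pics/{n}0.png",im[:,:,::-1])
    print(n,arm.camera_info(n))
E
```

```text
pics
clock 0.0
joints [-1.3186  0.4352  0.025   1.5741 -0.0116  1.134  -0.0751]
dq [-0.0006  0.     -0.0003 -0.0004 -0.0005  0.0007 -0.0007]
joint_efforts [-7.00000e-04 -6.67841e+01  9.84400e-01 -3.14451e+01 -6.06000e-02
  4.33000e-02  2.00000e-04]
position [0.2171 0.5858 0.404 ]
ee_rot [-5.5440e-01 -3.0921e+00  2.4000e-03]
force [-0.4279  0.7529  0.7139]
ft_torque [-0.0402 -0.0143  0.0377]
width 0.9986
scene {'mtx': array([[392.04769562,   0.        , 276.98130618],
       [  0.        , 392.04769562, 215.41377361],
       [  0.        ,   0.        ,   1.        ]]), 'pose': array([[ 0.79888191,  0.45442109, -0.39406746,  0.92092909],
       [ 0.60145602, -0.59677389,  0.53114178, -0.49532193],
       [ 0.00619286, -0.6613338 , -0.75006616,  0.74221328],
       [ 0.        ,  0.        ,  0.        ,  1.        ]])}
top {'mtx': array([[544.38391753,   0.        , 274.50853001],
       [  0.        , 544.38391753, 208.19158046],
       [  0.        ,   0.        ,   1.        ]]), 'pose': array([[-0.01570726, -0.99348395,  0.11288451,  0.39212642],
       [-0.99981005,  0.01430297, -0.01323931,  0.00206494],
       [ 0.01153846, -0.11307103, -0.99351991,  1.22912978],
       [ 0.        ,  0.        ,  0.        ,  1.        ]])}
wrist {'mtx': array([[325.1922621 ,   0.        , 281.87074279],
       [  0.        , 325.1922621 , 216.90128353],
       [  0.        ,   0.        ,   1.        ]]), 'T_tool_cam': array([[ 9.67486491e-04, -9.67671373e-01, -2.52212564e-01,
         6.69579115e-02],
       [ 9.99999477e-01,  1.02008038e-03, -7.77780195e-05,
        -7.86847509e-04],
       [ 3.32540651e-04, -2.52212357e-01,  9.67671854e-01,
         1.97865145e-02],
       [ 0.00000000e+00,  0.00000000e+00,  0.00000000e+00,
         1.00000000e+00]])}
```

View pics/top0.png

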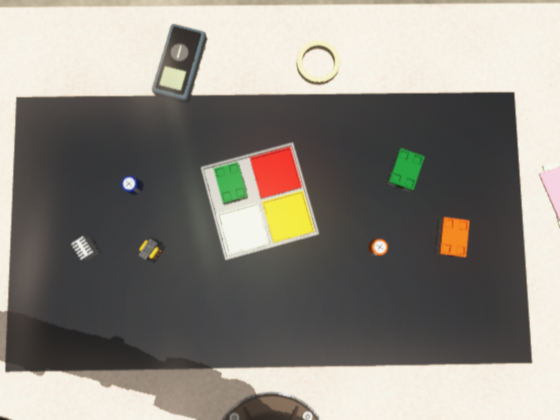

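View pics/scene0.png

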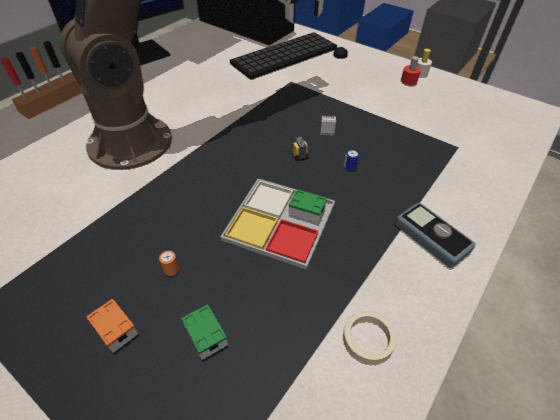

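View pics/wrist0.png

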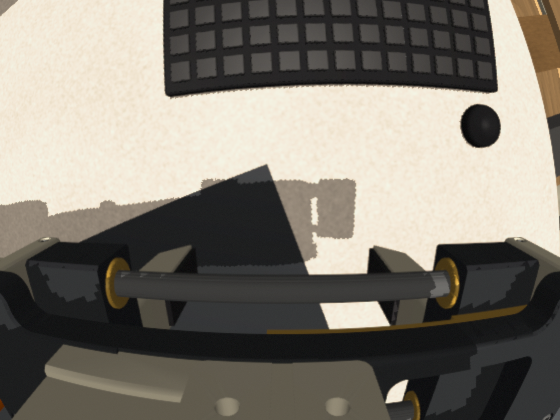

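The top view shows blue cap at (130,184), transformer (149,250), heat sink (82,247), tray centred (260,201), green box (407,169), orange cap (379,247), orange box (454,237). The wrist view shows no parts yet. Next I measure.

```bash
cat > h.py <<'E'
import numpy as np,cv2
from scipy.spatial.transform import Rotation as R
from cell import arm
def ray(n,uv,T=None):
    ci=arm.camera_info(n);K=ci['mtx'];uv=np.atleast_2d(np.asarray(uv,float))
    a=(uv-[K[0,2],K[1,2]])/[K[0,0],K[1,1]]
    if n=='wrist':
        th=np.linalg.norm(a,axis=1,keepdims=True)
        d=np.hstack([a/np.maximum(th,1e-9)*np.sin(th),np.cos(th)]);P=T@ci['T_tool_cam']
    else:
        d=np.hstack([a,np.ones((len(a),1))]);P=ci['pose']
    return P[:3,3],d@P[:3,:3].T
def onz(n,uv,z,T=None):
    o,d=ray(n,uv,T);t=(z-o[2])/d[:,2];return (o+d*t[:,None])[:,:2]
def proj(n,p,T=None):
    ci=arm.camera_info(n);K=ci['mtx'];p=np.atleast_2d(p)
    P=ci['pose'] if n!='wrist' else T@ci['T_tool_cam']
    c=(p-P[:3,3])@P[:3,:3]
    if n=='wrist':
        r=np.linalg.norm(c[:,:2],axis=1,keepdims=True);th=np.arctan2(r,c[:,2:]);a=c[:,:2]/np.maximum(r,1e-9)*th
    else: a=c[:,:2]/c[:,2:]
    return a*[K[0,0],K[1,1]]+[K[0,2],K[1,2]]
def tool():
    s=arm.observe();T=np.eye(4);T[:3,:3]=R.from_rotvec(s['ee_rot']).as_matrix();T[:3,3]=s['position'];return T,s
def snap(n,name):
    T,s=tool();im=arm.get_image(n);cv2.imwrite(f'pics/{name}.png',im[:,:,::-1]);np.save(f'pics/{name}.npy',T);return im,T
def blobs(im,lo,hi,amin=30):
    hsv=cv2.cvtColor(im,cv2.COLOR_RGB2HSV);m=cv2.inRange(hsv,np.array(lo),np.array(hi))
    cs,_=cv2.findContours(m,cv2.RETR_EXTERNAL,cv2.CHAIN_APPROX_NONE)
    return sorted([c for c in cs if cv2.contourArea(c)>amin],key=cv2.contourArea,reverse=True)
def rect_on(n,c,z,T=None):
    p=onz(n,c[:,0,:],z,T)*1000
    r=cv2.minAreaRect(p.astype(np.float32));return r
def move(T,xy,zg,yaw_y):
    """shift (mm, tool axes) to put TCP at xy,zg(world m), twist so tool y is along world angle yaw_y (mod pi, nearest)"""
    d=T[:3,:3].T@(np.array([xy[0],xy[1],zg])-T[:3,3])*1000
    cur=np.arctan2(T[1,1],T[0,1]);dy=(yaw_y-cur+np.pi/2)%np.pi-np.pi/2
    return np.round(d,1),round(-dy,3)  # tool z down: world +yaw = -twist
E
python3 - <<'E'
from h import *
im=cv2.imread('pics/top0.png')[:,:,::-1].copy()
def show(nm,lo,hi,z,k=3,amin=30):
    for c in blobs(im,lo,hi,amin)[:k]:
        r=rect_on('top',c,z);print(nm,c[:,0].mean(0).round(),cv2.contourArea(c),np.round(r[0],1),np.round(r[1],1),round(r[2],1))
show('red',(172,120,120),(180,255,255),.012);show('red2',(0,200,120),(4,255,255),.012)
show('yel',(22,120,120),(32,255,255),.012)
show('green',(50,100,60),(75,255,255),.043)
show('orange',(5,150,120),(17,255,255),.043)
show('blue',(110,120,60),(130,255,255),.05)
big=cv2.resize(im[140:300,50:330],None,fx=2.8,fy=2.8,interpolation=cv2.INTER_CUBIC);cv2.imwrite('pics/top0z.png',big[:,:,::-1])
T,s=tool();print(T.round(3))
E
```

```text
red2 [277. 170.] 1197.0 [613.  -17.4] [90.5 89.8] 14.8
yel [288. 216.] 1716.5 [512.1 -43.6] [95.5 96. ] 14.6
yel [153. 252.] 37.0 [435.4 257.4] [ 8.7 26.8] 56.4
green [406. 169.] 930.0 [ 611.  -307.6] [59.1 83.6] 69.1
green [230. 182.] 822.0 [585.7  83.2] [79.6 54.4] 14.5
orange [454. 237.] 965.0 [ 458.8 -406.2] [59.3 83.5] 81.1
orange [379. 247.] 199.0 [ 439.  -240.8] [33.6 35.9] 43.5
blue [129. 184.] 202.0 [585.3 303.8] [35.7 35.6] 51.9
[[-0.938  0.347 -0.     0.217]
 [ 0.347  0.938 -0.001  0.586]
 [-0.    -0.001 -1.     0.404]
 [ 0.     0.     0.     1.   ]]
```

View pics/top0z.png

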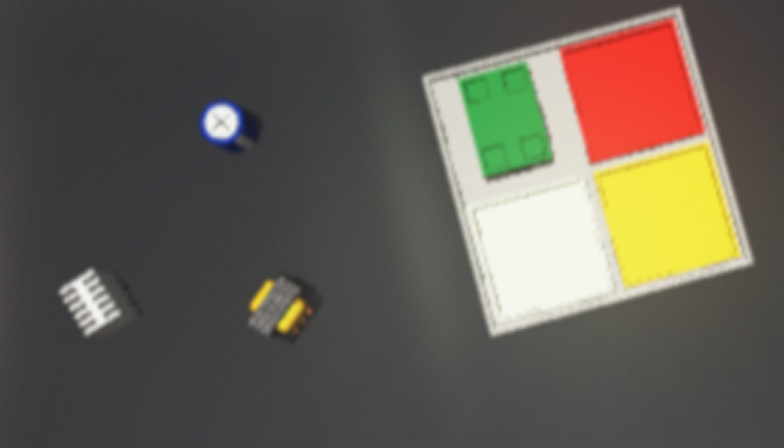

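Tray quarter offsets agree with 104 mm pitch at 14.6° yaw, so the white centre follows at about (485,57) mm. Next: hover over the blue capacitor and check it with the wrist camera.

Run:
```python
from h import *
T,s=tool();print(move(T,(.585,.304),.40,np.radians(69.7)))
im=cv2.imread('pics/top0.png')[:,:,::-1].copy()
# metal discs white centres
for nm,(u,v) in dict(blue=(130,184),orange=(379,246)).items(): print(nm,onz('top',[(u,v)],.05)*1000)
print('HS',onz('top',[(82.5,246.5)],.05),'TR',onz('top',[(149.5,248.5)],.05))
```

```text
(array([-442.9, -136.5,    4.4]), np.float64(-0.001))
blue [[583.82391043 301.1741466 ]]
orange [[ 440.35851643 -238.86186785]]
HS [[0.4490139  0.40123633]] TR [[0.44251735 0.25725952]]
```

move_arm --pt "-55 -17 0 0" --pt "-111 -34 0 0" --pt "-166 -51 0 0" --pt "-221 -68 0 0" --pt "-277 -85 0 0" --pt "-332 -102 0 0" --pt "-387 -119 0 0" --pt "-425 -131 0 0" --pt "-442 -136 4 0" --pt "-442 -136 4 0" --pt "-442 -136 4 0" --grip 80 --grip_force 25

```text
clock: 1.52
position: [0.5829, 0.3069, 0.4005]
ee_rot: [-0.55, -3.092, -0.001]
force: [-0.5, -0.1, -0.1]
width: 0.872
```

Run:
```python
from h import *
im,T=snap('wrist','w1');s=arm.observe();print(T.round(4),s['clock'],s['dq'].round(3) if hasattr(s['dq'],'round') else s['dq'])
for c in blobs(im,(108,120,50),(132,255,255),100)[:3]: print(c[:,0].mean(0),cv2.contourArea(c),rect_on('wrist',c,.05,T))
print(proj('wrist',[.584,.301,.05],T))
```

```text
[[-9.386e-01  3.450e-01 -1.300e-03  5.829e-01]
 [ 3.450e-01  9.386e-01  9.000e-04  3.069e-01]
 [ 1.600e-03  4.000e-04 -1.000e+00  4.005e-01]
 [ 0.000e+00  0.000e+00  0.000e+00  1.000e+00]] 1.575 [-0.004 -0.002  0.005 -0.002  0.002  0.     0.003]
[279.74757282 200.44660194] 964.5 ((582.5150756835938, 303.6451416015625), (34.41292190551758, 40.325294494628906), 69.84920501708984)
[[277.58774354 202.39860589]]
```

View pics/w1.png

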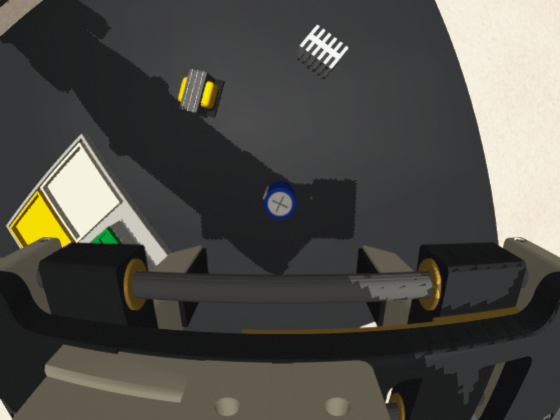

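The wrist view shows the capacitor disc at (280,204), the transformer at (198,91) and the heat sink at (324,47), which agrees with the top view.

Run:
```python
from h import *
T=np.load('pics/w1.npy')
xy=onz('wrist',[(280,204)],.05,T)[0];print(xy)
print(move(T,xy,.191,np.radians(69.7)))
# transformer core ends & heatsink spine, tops
print('TR',onz('wrist',[(198,91),(194,111),(203,69)],.05,T).round(4));print('HS',onz('wrist',[(324,47)],.05,T))
im=cv2.imread('pics/w1.png');cv2.imwrite('pics/w1z.png',cv2.resize(im[15:125,160:360],None,fx=4,fy=4,interpolation=cv2.INTER_CUBIC))
```

```text
[0.58646289 0.30276609]
(array([ -5.1,  -2.7, 209.5]), np.float64(0.002))
TR [[0.4457 0.265 ]
 [0.4637 0.2538]
 [0.4257 0.2779]]
HS [[0.44782208 0.40112523]]
```

View pics/w1z.png

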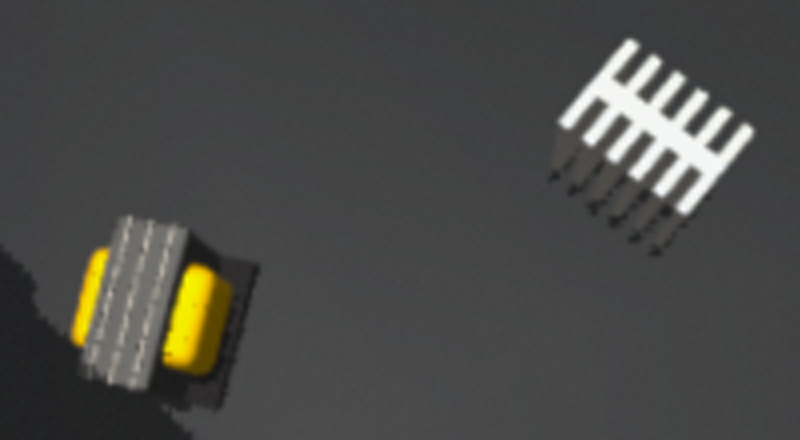

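The zoom gives the transformer core's top corners at about (192,69), (207,72), (182,107), (197,112), and the heat sink's spine running down-right. I descend on the capacitor and grip it.

move_arm --pt "-2 -1 60 0" --pt "-4 -2 120 0" --pt "-4 -2 170 0" --pt "-4 -2 195 0" --pt "-4 -2 209 0" --pt "-4 -2 209 0" --pt "-4 -2 209 0" --grip 70

```text
clock: 2.45
position: [0.5878, 0.3023, 0.1932]
ee_rot: [0.554, 3.091, 0.003]
force: [-1.3, -0.4, -0.4]
width: 0.761
```

move_arm --pt "0 0 0 0" --pt "0 0 0 0" --pt "0 0 0 0" --pt "0 0 0 0" --pt "0 0 0 0" --pt "0 0 0 0" --pt "0 0 0 0" --grip 25

```text
clock: 3.32
position: [0.5875, 0.3017, 0.1919]
ee_rot: [0.554, 3.092, 0.0]
force: [-1.0, -0.8, 2.6]
width: 0.377
```

Run:
```python
from h import *
T,s=tool();print(s['position'],s['width']*91.8,s['force'],s['clock'])
print(move(T,(.5121,-.0436),.260,np.radians(69.7)))
print(move(T,(.5121,-.0436),.199,np.radians(104.6)))
```

```text
[0.58746184 0.30173602 0.19187139] 34.625260279970426 [-0.99611964 -0.82976331  2.63646172] 3.325
(array([ -49.3, -350. ,  -68.2]), np.float64(-0.001))
(array([ -49.3, -350. ,   -7.2]), np.float64(-0.61))
```

Held at 34.6 mm. I carry it to the yellow pocket.

move_arm --pt "0 0 -45 0" --pt "-5 -30 -75 0" --pt "-12 -85 -75 0" --pt "-20 -140 -75 0" --pt "-28 -195 -75 0" --pt "-36 -250 -75 0" --pt "-43 -300 -75 0" --pt "-48 -338 -75 0" --pt "-49 -350 -72 0" --pt "-49 -350 -40 0" --pt "-49 -350 -20 0" --pt "-49 -350 -12 0" --pt "-49 -350 -9 0" --pt "-49 -350 -9 0" --pt "-49 -350 -9 0"

```text
clock: 5.2
position: [0.5121, -0.0435, 0.2014]
ee_rot: [0.554, 3.091, 0.0]
force: [0.1, 0.7, -0.6]
width: 0.374
```

Run:
```python
from h import *
im,T=snap('scene','s2');T,s=tool();print(s['position'],s['width']*91.8,s['force'],s['clock'])
cv2.imwrite('pics/s2z.png',cv2.resize(im[130:290,180:380],None,fx=3.5,fy=3.5)[:,:,::-1])
print(move(T,(.5121,-.0436),.199,np.radians(69.7)))
```

```text
[ 0.51200229 -0.04348218  0.20132818] 34.55884514141957 [-0.56808701  1.03124535 -0.84390888] 5.25
(array([-0.1, -0.1,  2.3]), np.float64(-0.001))
```

View pics/s2z.png

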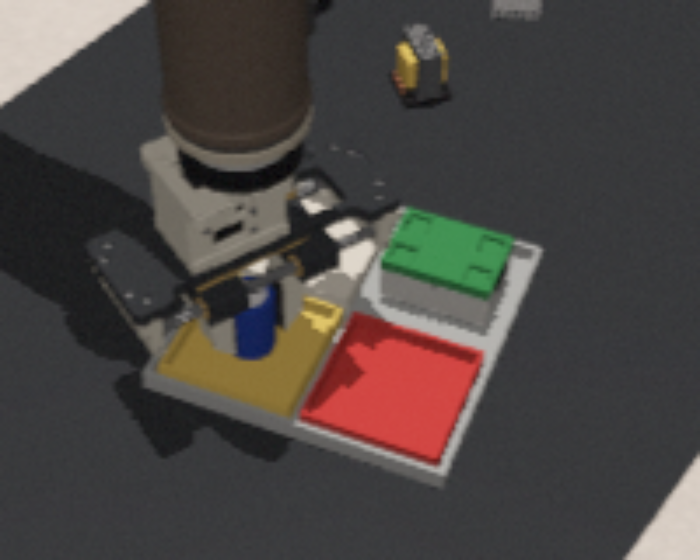

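The zoomed scene view shows the capacitor upright inside the yellow pocket, base at about (255,355). I lower the last 2.5 mm and release.

move_arm --pt "0 0 1 0" --pt "0 0 2 0" --pt "0 0 2.5 0" --pt "0 0 2.5 0" --pt "0 0 2.5 0"

```text
clock: 5.88
position: [0.5118, -0.0436, 0.1988]
ee_rot: [0.555, 3.092, 0.0]
force: [-1.6, 0.4, 8.1]
width: 0.376
```

move_arm --pt "0 0 0 0" --pt "0 0 0 0" --pt "0 0 0 0" --pt "0 0 -10 0" --pt "0 0 -30 0" --pt "0 0 -70 0" --pt "0 0 -120 0" --pt "0 0 -150 0" --pt "0 0 -150 0" --grip 52

```text
clock: 7.0
position: [0.5124, -0.0436, 0.3512]
ee_rot: [0.554, 3.087, 0.002]
force: [-0.0, -0.5, -0.4]
width: 0.566
```

Run:
```python
from h import *
im,T=snap('wrist','w3');T,s=tool();print(s['position'],s['width']*91.8,s['force'],s['clock'])
# transformer corners from w1
T1=np.load('pics/w1.npy')
q=onz('wrist',[(191.5,69.5),(207,72.5),(197,112),(182,107)],.05,T1)*1000;print(q.round(1),q.mean(0))
a=(q[3]+q[2]-q[0]-q[1])/2;print(np.linalg.norm(a),np.degrees(np.arctan2(a[1],a[0])),np.linalg.norm(q[1]-q[0]))
# heat sink: 4 corners
h=np.array([(630,40),(752,130),(685,214),(560,125)])/4+[160,15]
q=onz('wrist',h,.05,T1)*1000;print(q.round(1),q.mean(0))
a=(q[1]+q[2]-q[0]-q[3])/2;b=(q[3]+q[2]-q[0]-q[1])/2
for v in(a,b):print(np.linalg.norm(v),np.degrees(np.arctan2(v[1],v[0])))
th=np.radians(-33)
print(move(T,(.4445,.262),.40,th))
```

```text
[ 0.51182747 -0.04352863  0.34947018] 51.9474302770244 [-0.3043295  -0.07800805  0.75894278] 7.05
[[421.1 266.4]
 [431.  280.5]
 [466.  256.4]
 [454.5 243.3]] [443.14012889 261.64104524]
41.56218299566312 -34.621338271519036 17.209460101003867
[[422.7 403.6]
 [455.5 424.8]
 [471.9 400. ]
 [439.4 378.2]] [447.38320077 401.64288328]
39.069511479578 33.38309704845591
30.035455185004945 -56.63038241236222
(array([169.2, 263.2, -50.6]), np.float64(-1.35))
```

View pics/w3.png

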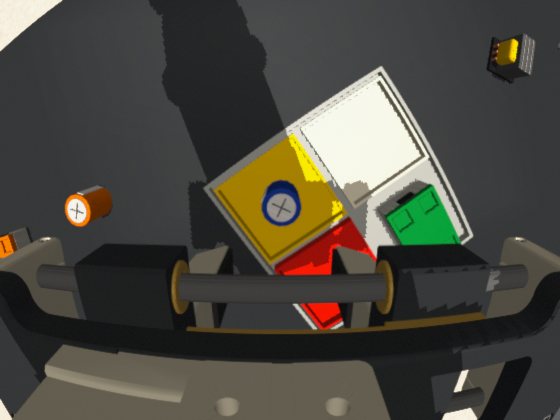

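The capacitor stands upright in the yellow pocket with its disc at (281,206). Transformer measured at (443,262) mm with core axis −34°, and the heat sink at (448,401) with x axis 33°. Sizes agree (42×17, 39×30). I move over the transformer.

Run:
```python
from h import *
T,s=tool()
print(move(T,(.4435,.262),.36,np.radians(-34)),np.round(s['joints'],2))
```

```text
(array([170.2, 262.8, -10.6]), np.float64(-1.332)) [-0.14  0.31  0.15  1.92 -0.06  0.91  1.26]
```

move_arm --pt "17 27 -5 0.18" --pt "34 54 -10 0.36" --pt "51 80 -10 0.54" --pt "68 107 -10 0.72" --pt "85 133 -10 0.9" --pt "102 160 -10 1.08" --pt "119 186 -10 1.26" --pt "136 212 -10 1.44" --pt "153 238 -10 1.62" --pt "165 256 -10 1.75" --pt "170 263 -10 1.81" --pt "170 263 -10 1.81" --pt "170 263 -10 1.81" --grip 80

```text
clock: 8.68
position: [0.4437, 0.2615, 0.3576]
ee_rot: [2.773, 1.475, -0.002]
force: [0.1, 0.1, 0.8]
width: 0.87
```

Run:
```python
from h import *
im,T=snap('wrist','w4');T,s=tool();print(s['position'],s['width']*91.8,s['clock'],np.round(s['joints'],2),np.degrees(np.arctan2(T[1,1],T[0,1])))
print(proj('wrist',[.4435,.262,.05],T))
```

```text
[0.44381173 0.26137549 0.35784712] 79.94340228468697 8.725 [-0.93  0.31  0.38  1.92 -0.14  0.93 -1.08] -34.02821730643759
[[280.26211587 207.4641367 ]]
```

View pics/w4.png

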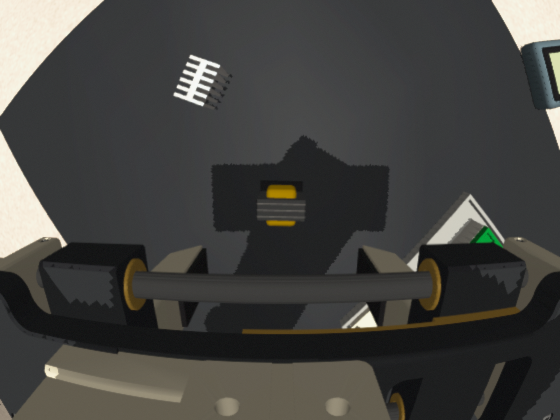

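The core top is level at (281,209), within 2 px of prediction and well aligned. I descend and grip.

move_arm --pt "0 1 60 0" --pt "-1 1 115 0" --pt "-1 1 150 0" --pt "-1 1 166 0" --pt "-1 1 166 0" --pt "-1 1 166 0"

```text
clock: 9.48
position: [0.4447, 0.261, 0.1935]
ee_rot: [-2.774, -1.474, -0.003]
force: [-0.5, -0.6, 0.9]
width: 0.87
```

move_arm --pt "0 0 0 0" --pt "0 0 0 0" --pt "0 0 0 0" --pt "0 0 0 0" --pt "0 0 0 0" --pt "0 0 0 0" --grip 35 --grip_force 30

```text
clock: 10.22
position: [0.4438, 0.2609, 0.1923]
ee_rot: [-2.774, -1.474, 0.0]
force: [-2.6, 0.7, 5.1]
width: 0.478
```

Run:
```python
from h import *
T,s=tool();print(s['position'],s['width']*91.8,s['force'],s['clock'])
print(move(T,(.485,.057),.199,np.radians(14.6)))
```

```text
[0.44376938 0.26091494 0.19233332] 43.91389695493833 [-2.64099567  0.66314834  5.05508854] 10.225
(array([-145.9,  148.3,   -6.7]), np.float64(-0.849))
```

move_arm --pt "0 0 -45 0" --pt "-14 15 -75 -0.08" --pt "-36 37 -75 -0.25" --pt "-65 66 -75 -0.42" --pt "-90 92 -75 -0.59" --pt "-115 117 -75 -0.74" --pt "-135 138 -75 -0.82" --pt "-146 148 -70 -0.85" --pt "-146 148 -40 -0.85" --pt "-146 148 -20 -0.85" --pt "-146 148 -12 -0.85" --pt "-146 148 -9 -0.85" --pt "-146 148 -9 -0.85" --pt "-146 148 -9 -0.85"

```text
clock: 11.98
position: [0.4852, 0.0571, 0.2018]
ee_rot: [1.919, 2.486, 0.001]
force: [-0.2, -0.3, -2.4]
width: 0.478
```

Run:
```python
from h import *
im,T=snap('scene','s5');T,s=tool();print(s['position'],s['width']*91.8,s['force'],s['clock'])
cv2.imwrite('pics/s5z.png',cv2.resize(im[130:290,180:380],None,fx=3.5,fy=3.5)[:,:,::-1])
print(move(T,(.485,.057),.1993,np.radians(14.6)))
```

```text
[0.48515461 0.05701171 0.20178229] 43.936755684252105 [-0.2429726   0.72082467 -1.62298693] 12.025
(array([ 0. , -0.2,  2.5]), np.float64(0.001))
```

View pics/s5z.png

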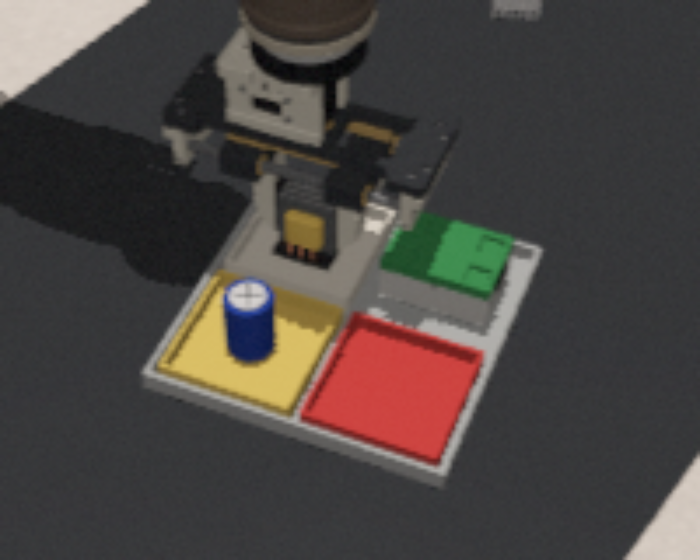

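The transformer is upright, foot plate at about (305,258) in the white pocket, with the capacitor still upright. I lower it and release.

move_arm --pt "0 0 1 0" --pt "0 0 2 0" --pt "0 0 2.5 0" --pt "0 0 2.5 0" --pt "0 0 2.5 0"

```text
clock: 12.65
position: [0.485, 0.057, 0.1993]
ee_rot: [1.92, 2.487, 0.001]
force: [-2.7, -0.4, 8.5]
width: 0.473
```

move_arm --pt "0 0 0 0" --pt "0 0 0 0" --pt "0 0 0 0" --pt "0 0 -10 0" --pt "0 0 -30 0" --pt "0 0 -70 0" --pt "0 0 -120 0" --pt "0 0 -155 0" --pt "0 0 -155 0" --grip 60

```text
clock: 13.78
position: [0.4857, 0.057, 0.3569]
ee_rot: [1.918, 2.484, 0.008]
force: [0.1, -0.4, 0.2]
width: 0.65
```

Run:
```python
from h import *
im,T=snap('wrist','w6');T,s=tool();print(s['position'],s['width']*91.8,s['force'],s['clock'],np.round(s['joints'],2))
print(move(T,(.448,.4015),.36,np.radians(-56.6)))
```

```text
[0.48506495 0.05694103 0.35519023] 59.7667328425302 [-1.9158017  -0.56138001 -0.9727996 ] 13.825 [-0.36  0.26  0.16  1.97 -0.05  0.9   0.09]
(array([342.7,  51.4,  -4.6]), np.float64(1.244))
```

View pics/w6.png

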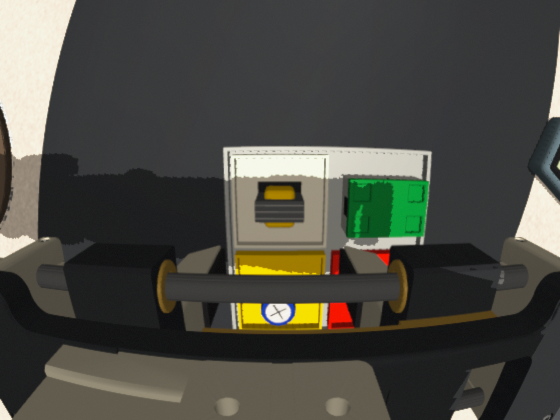

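The transformer stands centred in the white pocket at (280,205). On to the heat sink.

move_arm --pt "40 6 -4 0.17" --pt "80 12 -4 0.34" --pt "122 18 -4 0.51" --pt "165 25 -4 0.68" --pt "207 31 -4 0.85" --pt "250 38 -4 1.0" --pt "290 44 -4 1.13" --pt "322 49 -4 1.21" --pt "340 51 -4 1.24" --pt "343 51 -4 1.244" --pt "343 51 -4 1.244" --pt "343 51 -4 1.244" --grip 75

```text
clock: 15.32
position: [0.4479, 0.4004, 0.3576]
ee_rot: [3.009, 0.9, -0.0]
force: [0.2, 0.1, 0.3]
width: 0.815
```

Run:
```python
from h import *
im,T=snap('wrist','w7');T,s=tool();print(s['position'],s['width']*91.8,s['clock'],np.round(s['joints'],2),np.degrees(np.arctan2(T[1,1],T[0,1])))
print(proj('wrist',[.448,.4015,.05],T))
```

```text
[0.44787056 0.40053298 0.3577622 ] 75.30249946772003 15.375 [-1.03  0.44  0.3   1.71 -0.15  1.01 -1.66] -56.68526528901343
[[279.78709807 207.8037434 ]]
```

View pics/w7.png

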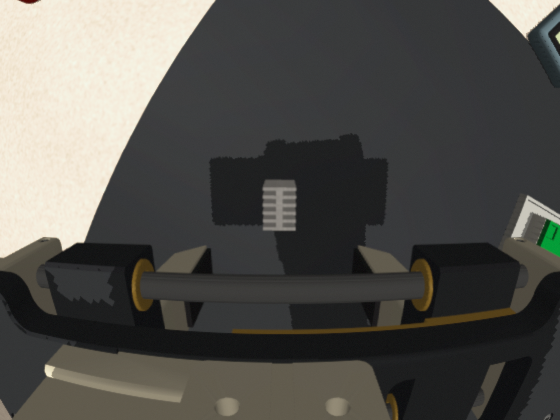

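The heat sink's top is centred at (280,209) with fin tips facing the jaws. I descend and grip.

move_arm --pt "0 0 60 0" --pt "-1 0 115 0" --pt "-1 0 150 0" --pt "-1 0 166 0" --pt "-1 0 166 0" --pt "-1 0 166 0"

```text
clock: 16.12
position: [0.4473, 0.4015, 0.1933]
ee_rot: [-3.008, -0.902, -0.003]
force: [-0.5, 0.6, 0.6]
width: 0.819
```

move_arm --pt "0 0 0 0" --pt "0 0 0 0" --pt "0 0 0 0" --pt "0 0 0 0" --pt "0 0 0 0" --pt "0 0 0 0" --pt "0 0 0 0" --pt "0 0 0 0" --grip 20 --grip_force 25

```text
clock: 17.12
position: [0.4466, 0.4012, 0.1918]
ee_rot: [-3.009, -0.903, -0.0]
force: [0.2, 0.3, 0.6]
width: 0.326
```

Run:
```python
from h import *
T,s=tool();print(s['position'],s['width']*91.8,s['force'],s['clock'])
print(move(T,(.613,-.017),s['position'][2]+.007,np.radians(-75.4)))
```

```text
[0.44655402 0.40119745 0.19176018] 29.962903830129424 [0.1911573  0.28160803 0.63168477] 17.125
(array([-91.2, 440.8,  -7. ]), np.float64(0.328))
```

move_arm --pt "0 0 -45 0" --pt "-6 25 -85 0" --pt "-17 80 -90 0.06" --pt "-29 135 -90 0.12" --pt "-41 190 -90 0.18" --pt "-52 245 -90 0.24" --pt "-63 300 -90 0.3" --pt "-74 355 -90 0.33" --pt "-83 400 -90 0.33" --pt "-89 430 -88 0.33" --pt "-91 441 -75 0.33" --pt "-91 441 -45 0.33" --pt "-91 441 -20 0.33" --pt "-91 441 -12 0.33" --pt "-91 441 -9 0.33" --pt "-91 441 -9 0.33" --pt "-91 441 -9 0.33"

```text
clock: 19.25
position: [0.6136, -0.0171, 0.2016]
ee_rot: [3.117, 0.396, 0.002]
force: [-0.2, 0.5, -0.7]
width: 0.329
```

Run:
```python
from h import *
im,T=snap('scene','s8');T,s=tool();print(s['position'],s['width']*91.8,s['force'],s['clock'])
cv2.imwrite('pics/s8z.png',cv2.resize(im[130:290,180:380],None,fx=3.5,fy=3.5)[:,:,::-1])
print(move(T,(.613,-.017),.1988,np.radians(-75.4)))
```

```text
[ 0.61358472 -0.01709082  0.20152957] 30.033700606902237 [-0.10361239 -0.33163417 -0.75558701] 19.3
(array([-0.5, -0.2,  2.7]), np.float64(-0.002))
```

View pics/s8z.png

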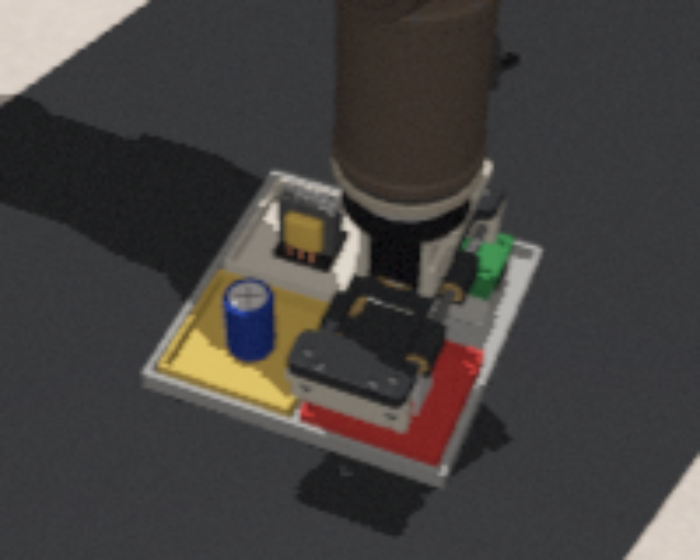

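The gripper hides the heat sink here, but the force is near zero and the opening is still 30 mm. I lower, release, and check from above.

move_arm --pt "0 0 1 0" --pt "0 0 2 0" --pt "0 0 2.7 0" --pt "0 0 2.7 0" --pt "0 0 2.7 0"

```text
clock: 19.92
position: [0.6133, -0.0172, 0.1987]
ee_rot: [-3.116, -0.396, -0.001]
force: [-1.5, 0.8, 7.2]
width: 0.326
```

move_arm --pt "0 0 0 0" --pt "0 0 0 0" --pt "0 0 0 0" --pt "0 0 -10 0" --pt "0 0 -30 0" --pt "0 0 -70 0" --pt "0 0 -120 0" --pt "0 0 -175 0" --pt "0 0 -185 0" --pt "0 0 -185 0" --grip 46

```text
clock: 21.18
position: [0.6132, -0.0172, 0.3839]
ee_rot: [-3.116, -0.396, -0.003]
force: [0.2, 1.0, -0.2]
width: 0.499
```

Run:
```python
from h import *
im,T=snap('wrist','w9');T,s=tool();print(s['position'],s['width']*91.8,s['force'],s['clock'],np.round(s['joints'],2))
print(move(T,(.611,-.308),.40,np.radians(69.1)))
```

```text
[ 0.61292198 -0.01704212  0.38252764] 46.56108727322494 [-0.66240671  0.3381402  -0.26218138] 21.225 [-0.36  0.45  0.43  1.66 -0.21  1.08 -1.18]
(array([-74.6, 281.2, -17.5]), np.float64(0.618))
```

View pics/w9.png

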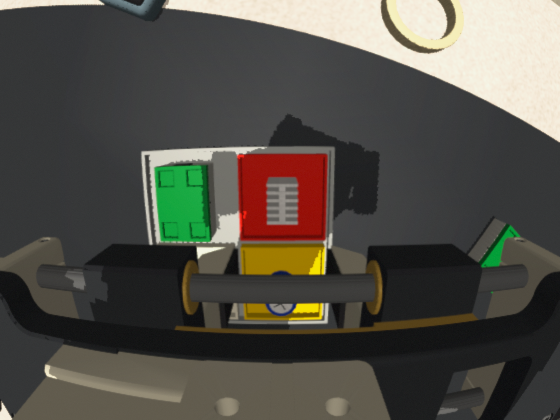

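The heat sink stands centred in the red pocket at (283,203). Next I hover straight over the fixed base box to measure its lid and recesses with the same geometry I'll use for the loose box.

Run:
```python
from h import *
T,s=tool()
print(move(T,(.5857,.0832),.397,np.radians(-75.4)))
im=cv2.imread('pics/w9.png')[:,:,::-1].copy()
for c in blobs(im,(50,100,40),(75,255,255),300)[:3]: print(c[:,0].mean(0),rect_on('wrist',c,.047,T))
```

```text
(array([  -1.3, -103.9,  -14.4]), np.float64(-0.002))
[183.21052632 202.86234818] ((586.462646484375, 80.69085693359375), (80.51714324951172, 57.540374755859375), 15.280187606811523)
[498.84745763 247.01694915] ((626.1864624023438, -290.66705322265625), (32.761962890625, 64.75445556640625), 68.09786987304688)
```

move_arm --pt "0 -40 -10 0" --pt "-1 -85 -14 0" --pt "-1 -104 -14 0" --pt "-1 -104 -14 0" --pt "-1 -104 -14 0" --pt "-1 -104 -14 0" --grip 85

```text
clock: 21.98
position: [0.5866, 0.0815, 0.3968]
ee_rot: [3.116, 0.392, -0.0]
force: [-0.5, 1.2, 0.2]
width: 0.923
```

```bash
cat > lid.py <<'E'
from h import *
import sys
name,z=sys.argv[1],float(sys.argv[2])
im,T=snap('wrist',name);s=arm.observe();print(T[:3,3],s['clock'],s['dq'],np.degrees(np.arctan2(T[1,1],T[0,1])))
cs=blobs(im,(50,100,40),(75,255,255),300)
c=min(cs,key=lambda c:np.linalg.norm(c[:,0].mean(0)-[280,205]))
r=rect_on('wrist',c,z,T);print(c[:,0].mean(0),r)
x,y,w,h=cv2.boundingRect(c);x-=20;y-=20;print('crop',x,y)
cv2.imwrite(f'pics/{name}z.png',cv2.resize(im[y:y+h+40,x:x+w+40],None,fx=5,fy=5,interpolation=cv2.INTER_CUBIC)[:,:,::-1])
E
python3 lid.py w10 .047
```

```text
[0.58661106 0.08145262 0.39681813] 22.025 [-2.99748769e-03 -1.37233892e-03 -5.98771295e-03  9.80010209e-05
 -3.14298731e-04  5.79189929e-04 -1.29143641e-03] -75.66901377567658
[280.21115538 198.05179283] ((586.7413330078125, 81.93293762207031), (79.7423095703125, 55.30873107910156), 14.379170417785645)
crop 233 141
```

View pics/w10z.png

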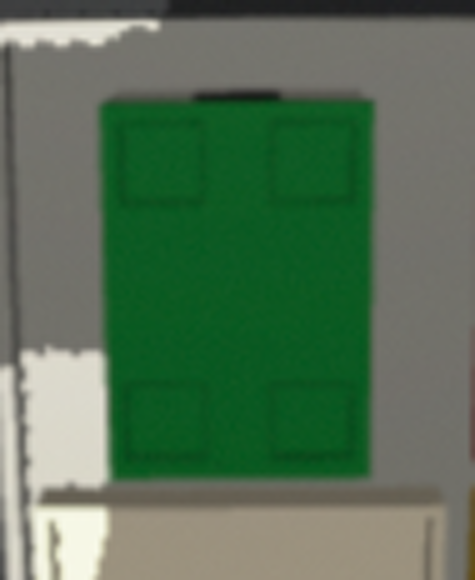

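The lid fills rows 161–236 cleanly with four recesses visible. Lid centre is (586.7,81.9) mm, size 79.7×55.3, yaw 14.4°, consistent with the top view to about 1.5 mm. Now the loose green box.

Run:
```python
from h import *
T,s=tool()
print(move(T,(.611,-.307),.393,np.radians(69.1)))
```

```text
(array([-72.7, 382.6,   4.1]), np.float64(0.615))
```

move_arm --pt "-9 45 0 0.07" --pt "-18 92 0 0.15" --pt "-28 145 0 0.23" --pt "-38 200 0 0.32" --pt "-48 252 0 0.41" --pt "-57 302 0 0.5" --pt "-65 345 2 0.57" --pt "-71 373 4 0.615" --pt "-73 382 4 0.615" --pt "-73 382 4 0.615" --pt "-73 382 4 0.615"

```text
clock: 23.4
position: [0.6116, -0.3033, 0.393]
ee_rot: [-3.09, 0.562, -0.0]
force: [-0.1, -0.1, -0.0]
width: 0.925
```

```bash
python3 lid.py w11 .043
```

```text
[ 0.61161306 -0.30329913  0.39304851] 23.45 [-0.00140196 -0.00169727  0.00459422  0.00040636  0.001155    0.00010819
  0.00072062] -110.61659481718853
[286.8203125  196.37890625] ((611.7908935546875, -309.9811706542969), (56.78943634033203, 81.54138946533203), 68.62628173828125)
crop 240 139
```

View pics/w11.png

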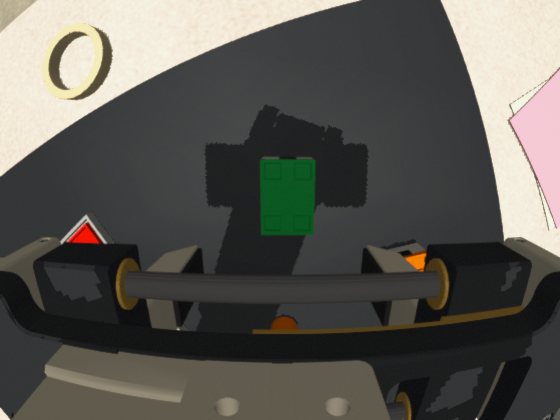

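The loose lid is at (287,196) px, giving centre (611.8,−310) mm, 81.5×56.8, yaw −21.4°, versus top view (611,−307.6). I'm about 6 mm off in tool y, so I correct that and descend.

Run:
```python
from h import *
T,s=tool()
print(move(T,(.6117,-.3095),.184,np.radians(68.7)))
```

```text
(array([  2.3,   6.1, 209.1]), np.float64(0.012))
```

move_arm --pt "2 6 50 0.012" --pt "2 6 105 0.012" --pt "2 6 160 0.012" --pt "2 6 160 0.012" --pt "2 6 190 0.012" --pt "2 6 203 0.012" --pt "2 6 209 0.012" --pt "2 6 209 0.012" --pt "2 6 209 0.012"

```text
clock: 24.58
position: [0.6112, -0.3114, 0.1852]
ee_rot: [3.086, -0.584, 0.002]
force: [-0.4, -1.0, -0.0]
width: 0.926
```

move_arm --pt "0 0 0 0" --pt "0 0 0 0" --pt "0 0 0 0" --pt "0 0 0 0" --pt "0 0 0 0" --pt "0 0 0 0" --grip 48 --grip_force 35

```text
clock: 25.32
position: [0.6111, -0.3109, 0.1841]
ee_rot: [-3.086, 0.584, -0.001]
force: [0.7, 1.6, 2.4]
width: 0.606
```

Run:
```python
from h import *
T,s=tool();print(s['position'],s['width']*91.8,s['force'],s['clock'],np.degrees(np.arctan2(T[1,1],T[0,1])))
```

```text
[ 0.6111168 -0.3108857  0.1841374] 55.624433577870136 [0.72759886 1.58821237 2.38426912] 25.325 -111.42737991936453
```

Run:
```python
from h import *
T,s=tool();print(move(T,(.5864,.0818),.239,np.radians(-75.5)))
```

```text
(array([-166.5, -356.5,  -54.7]), np.float64(-0.627))
```

move_arm --pt "0 0 -45 0" --pt "0 0 -95 0" --pt "-12 -25 -115 -0.04" --pt "-30 -64 -115 -0.11" --pt "-52 -110 -115 -0.19" --pt "-74 -157 -115 -0.27" --pt "-96 -204 -115 -0.35" --pt "-117 -250 -115 -0.43" --pt "-137 -294 -115 -0.51" --pt "-153 -328 -115 -0.58" --pt "-163 -349 -115 -0.62" --pt "-166 -356 -115 -0.627" --pt "-166 -356 -115 -0.627" --pt "-166 -356 -115 -0.627"

```text
clock: 27.08
position: [0.5867, 0.0789, 0.2991]
ee_rot: [3.116, 0.391, 0.0]
force: [-0.8, -0.8, -1.9]
width: 0.61
```

Run:
```python
from h import *
T,s=tool();print(s['position'],s['width']*91.8,s['force'],s['clock'],np.degrees(np.arctan2(T[1,1],T[0,1])))
print(move(T,(.5864,.0818),.2351,np.radians(-75.5)))
```

```text
[0.58672456 0.07892835 0.29909236] 55.9617435930138 [-0.80431256 -0.80485165 -1.8830012 ] 27.075 -75.69999783742647
(array([ 0.4, -2.9, 64. ]), np.float64(-0.003))
```

move_arm --pt "0.5 -3 20 -0.003" --pt "0.5 -3 45 -0.003" --pt "0.5 -3 60 -0.003" --pt "0.5 -3 64 -0.003" --pt "0.5 -3 64 -0.003" --pt "0.5 -3 64 -0.003"

```text
clock: 27.82
position: [0.5867, 0.0838, 0.2358]
ee_rot: [-3.116, -0.4, -0.002]
force: [0.8, -0.4, -1.4]
width: 0.61
```

Run:
```python
from h import *
im,_=snap('scene','s12');T,s=tool();print(s['position'],s['width']*91.8,s['force'],s['clock'],np.degrees(np.arctan2(T[1,1],T[0,1])))
print(move(T,(.5864,.0818),.2271,np.radians(-75.5)))
cv2.imwrite('pics/s12z.png',cv2.resize(im[130:290,180:380],None,fx=3.5,fy=3.5)[:,:,::-1])
snap('wrist','w12')
```

```text
[0.58662003 0.08388711 0.235787  ] 55.8974295149676 [-0.44735987 -0.55135012 -1.08913288] 27.875 -75.35361554757779
(array([-0.8,  2. ,  8.7]), np.float64(0.003))
```

View pics/s12z.png

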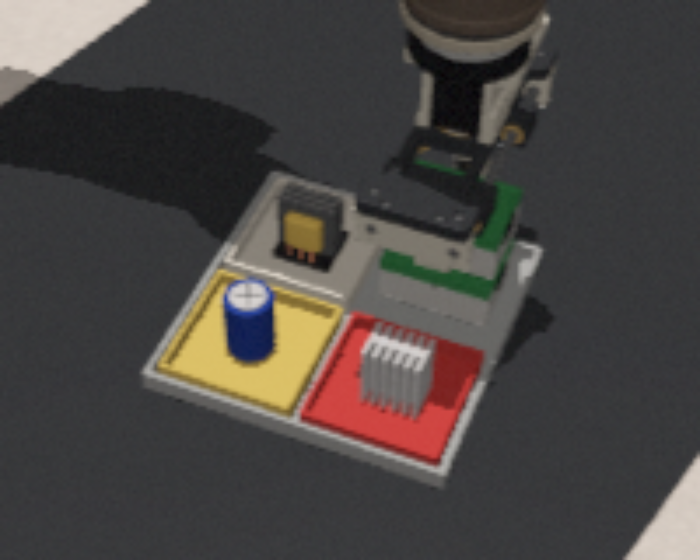

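View pics/w12.png

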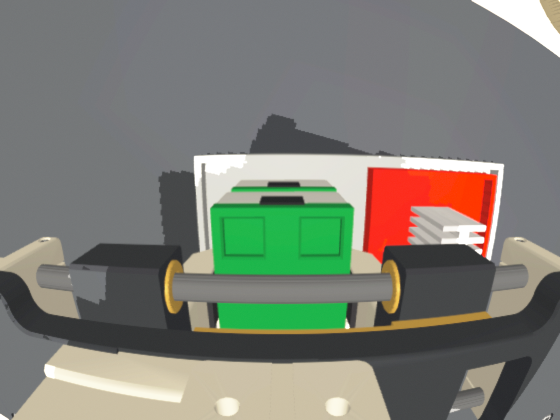

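The box hovers about 8 mm above the lid. In the wrist view, the far lid edges of the lower box (about 232–335 px, row 188) and the held box (213–352, row 205) are visible, so I can compare their centres directly.

Run:
```python
from h import *
im=cv2.imread('pics/w12.png')[:,:,::-1].copy();T=np.load('pics/w12.npy')
hsv=cv2.cvtColor(im,cv2.COLOR_RGB2HSV);m=cv2.inRange(hsv,np.array((50,100,40)),np.array((75,255,255)))
zl=.2358-.1841+.043
def tf(uv,z):
    p=onz('wrist',uv,z,T);return (np.c_[p,np.full(len(p),z)]-T[:3,3])@T[:3,:3]*1000
for r in range(180,240,3):
    c=np.where(m[r])[0]
    if len(c): 
        z=.047 if r<196 else zl
        q=tf([(c[0]-.5,r),(c[-1]+.5,r)],z)
        print(r,c[0],c[-1],'y',q[:,1].round(1),'mid',q[:,1].mean().round(2),'x',q[:,0].round(1))
```

```text
189 232 335 y [-25.7  29.5] mid 1.92 x [38.7 38.8]
204 214 349 y [-25.5  27.2] mid 0.86 x [41. 41.]
207 211 352 y [-26.7  28.5] mid 0.86 x [39.8 39.8]
210 210 353 y [-27.2  28.9] mid 0.86 x [38.6 38.6]
213 211 353 y [-26.9  29. ] mid 1.07 x [37.4 37.4]
216 211 352 y [-26.9  28.7] mid 0.87 x [36.2 36.2]
219 211 352 y [-27.   28.7] mid 0.87 x [35. 35.]
222 211 352 y [-27.1  28.8] mid 0.87 x [33.7 33.8]
225 211 352 y [-27.1  28.9] mid 0.87 x [32.5 32.6]
228 211 352 y [-27.2  29. ] mid 0.87 x [31.3 31.3]
231 212 352 y [-26.9  29. ] mid 1.07 x [30.  30.1]
234 212 351 y [-27.   28.7] mid 0.87 x [28.8 28.8]
237 212 351 y [-27.   28.8] mid 0.87 x [27.5 27.6]
```

Images say +1.0 mm in tool y, pose says +2.0, and x about −0.8. I correct by (−0.8, +1.5) and recheck just above contact.

move_arm --pt "-0.8 1.5 0 0" --pt "-0.8 1.5 1 0" --pt "-0.8 1.5 2 0" --pt "-0.8 1.5 2 0"

```text
clock: 28.42
position: [0.5858, 0.0823, 0.2329]
ee_rot: [-3.116, -0.401, 0.0]
force: [0.3, 0.2, -2.6]
width: 0.608
```

```bash
cat > chk.py <<'E'
from h import *
import sys
im,_=snap('wrist',sys.argv[1]);T,s=tool();print(s['position'],s['width']*91.8,s['force'],s['clock'],np.degrees(np.arctan2(T[1,1],T[0,1])))
print(move(T,(.5864,.0818),.2271,np.radians(-75.5)))
hsv=cv2.cvtColor(im,cv2.COLOR_RGB2HSV);m=cv2.inRange(hsv,np.array((50,100,40)),np.array((75,255,255)))
zl=T[2,3]-.1841+.043
def tf(uv,z):
    p=onz('wrist',uv,z,T);return (np.c_[p,np.full(len(p),z)]-T[:3,3])@T[:3,:3]*1000
for r in list(range(183,208))+[220,230]:
    c=np.where(m[r])[0]
    if len(c):
      for z in (.047,zl):
        q=tf([(c[0]-.5,r),(c[-1]+.5,r)],z)
        if 50<q[1,1]-q[0,1]<60: print(r,c[0],c[-1],'z',round(z,3),'y',q[:,1].round(1),'mid',q[:,1].mean().round(2),'x',q[:,0].round(1))
E
python3 chk.py w13
```

```text
[0.58585946 0.08230099 0.23296683] 55.8893692878808 [-0.18005317 -0.06614623 -1.60728746] 28.475 -75.34494719379887
(array([0.4, 0.6, 5.9]), np.float64(0.003))
185 231 331 z 0.047 y [-25.7  26.9] mid 0.57 x [41.3 41.3]
186 230 333 z 0.047 y [-26.3  27.9] mid 0.84 x [40.8 40.8]
187 228 334 z 0.047 y [-27.3  28.5] mid 0.57 x [40.3 40.3]
188 228 334 z 0.047 y [-27.4  28.5] mid 0.57 x [39.7 39.8]
189 228 334 z 0.047 y [-27.4  28.5] mid 0.57 x [39.2 39.3]
190 228 334 z 0.047 y [-27.4  28.5] mid 0.57 x [38.7 38.7]
204 214 349 z 0.092 y [-25.5  27.2] mid 0.86 x [41. 41.]
205 213 350 z 0.092 y [-25.9  27.6] mid 0.86 x [40.6 40.6]
206 213 351 z 0.092 y [-25.9  28. ] mid 1.06 x [40.2 40.2]
207 211 352 z 0.092 y [-26.7  28.5] mid 0.86 x [39.8 39.8]
220 211 352 z 0.092 y [-27.   28.7] mid 0.87 x [34.6 34.6]
230 212 352 z 0.092 y [-26.8  29. ] mid 1.07 x [30.5 30.5]
```

Both lids now agree to 0.3 mm in y and about 0.3 mm at the far edge. I lower gently into the recesses.

move_arm --pt "0.2 0 1 0" --pt "0.2 0 2 0" --pt "0.2 0 3 0" --pt "0.2 0 4 0" --pt "0.2 0 5 0" --pt "0.2 0 5.6 0" --pt "0.2 0 5.6 0" --pt "0.2 0 5.6 0"

```text
clock: 29.48
position: [0.5861, 0.0823, 0.2275]
ee_rot: [-3.116, -0.401, -0.0]
force: [-0.3, -0.3, -1.9]
width: 0.609
```

```bash
python3 chk.py w14 | head -3
```

```text
[0.58609959 0.08233768 0.22748804] 55.67889840497935 [-0.25535319 -0.35350074 -2.23297353] 29.525 -75.34817845688416
(array([0.2, 0.6, 0.4]), np.float64(0.003))
187 230 332 z 0.047 y [-25.4  26.6] mid 0.58 x [41.2 41.2]
```

At z=0.2275 I'm 3.6 mm below the riding height with no contact force, so the feet are in the recesses. I seat it and release.

move_arm --pt "0 0 0.5 0" --pt "0 0 0.9 0" --pt "0 0 0.9 0"

```text
clock: 29.9
position: [0.5861, 0.0823, 0.227]
ee_rot: [-3.116, -0.4, -0.001]
force: [-1.2, -0.6, 5.4]
width: 0.606
```

move_arm --pt "0 0 0 0" --pt "0 0 0 0" --pt "0 0 0 0" --pt "0 0 0 0" --pt "0 0 -10 0" --pt "0 0 -30 0" --pt "0 0 -70 0" --pt "0 0 -120 0" --pt "0 0 -160 0" --pt "0 0 -160 0" --pt "0 0 -160 0" --grip 75

```text
clock: 31.28
position: [0.5857, 0.0823, 0.3865]
ee_rot: [-3.116, -0.401, 0.0]
force: [1.0, 0.4, -0.2]
width: 0.816
```

```bash
python3 lid.py w15 .086
python3 - <<'E'
from h import *
im,_=snap('scene','s15');print(arm.observe()['clock'],arm.observe()['force'])
cv2.imwrite('pics/s15z.png',cv2.resize(im[130:290,180:380],None,fx=3.5,fy=3.5)[:,:,::-1])
E
```

```text
[0.58571625 0.08233576 0.38645015] 31.325 [-2.90521189e-04  1.07708487e-02 -2.77442878e-03  4.77582689e-03
  3.42910721e-04  5.20513422e-05  1.14505016e-03] -75.34294444278981
[282.04452055 208.3390411 ] ((586.7468872070312, 81.38220977783203), (79.81598663330078, 55.31099319458008), 14.70654582977295)
crop 231 145
31.375 [-0.44992159 -0.47816777 -0.85267623]
```

View pics/w15.png

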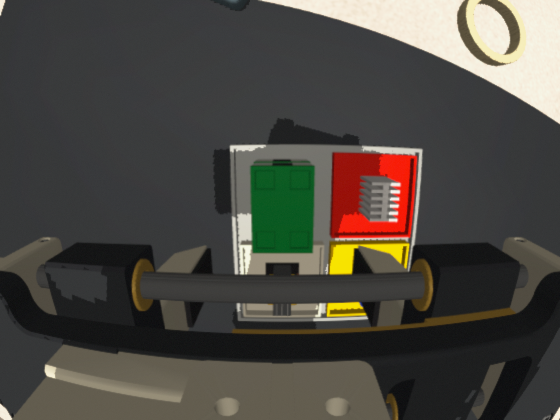

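View pics/s15z.png

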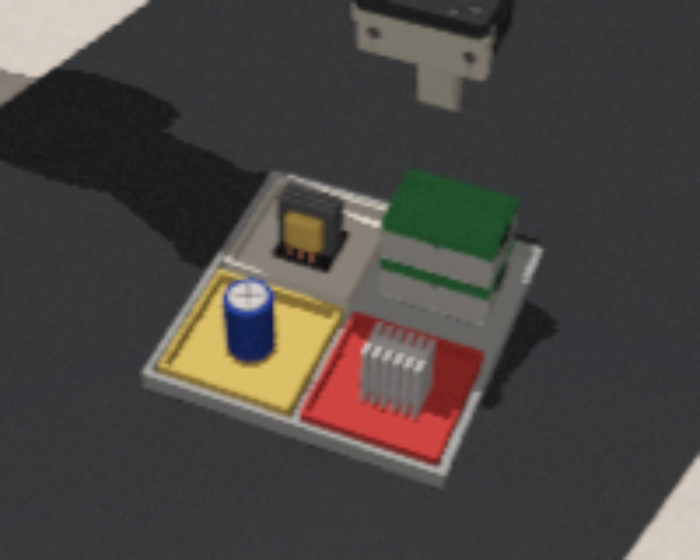

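The wrist view shows the stacked lid at (282,208): 79.8×55.3 mm on the 86 mm plane, centre (586.7,81.4) against base (586.7,81.9), yaw 14.7° against 14.4°. The scene view shows all four parts upright. I hand in.

Run:
```python
from h import *
im,_=snap('top','t16')
for nm,lo,hi in(('or',(5,150,120),(17,255,255)),):
    for c in blobs(im,lo,hi,80)[:2]: print(nm,np.round(rect_on('top',c,.043)[0],1))
print(arm.sign_off(),arm.observe()['clock'])
```

```text
or [ 458.8 -406.2]
or [ 439.  -240.8]
the job is handed in; nothing more can be done
the job is handed in; nothing more can be done
```

I gathered the whole kit in the order asked and handed the job in at about 31 s, well under the 112 s limit. The handing-in call gives no verdict.

- **Pocket parts:** the blue capacitor is in the yellow pocket, the transformer in the white and the heat sink in the red. The last scene picture shows all three upright. Each was lowered until a light contact of about 7–9 N on the pocket floor.
- **Stacked box:** the loose green-lidded box is seated on the lower box. The tool went about 4 mm below the height at which the box would ride on the lid, with about 5 N of seating force. The two lids agree to 0.5 mm in position and about 0.3° in angle.
- **Orange parts:** the orange capacitor and orange-lidded box measure at exactly the same positions in the first and last top views.

No check failed. The top and wrist cameras disagreed by 1–3 mm on positions. The arm also missed commanded hover positions by 2–3 mm, so before lowering the green box I corrected its position against the lid below, using the wrist picture.

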